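# Shift the jar mill from second to third gear and start it

## Robot

A 7-joint arm with a two-finger parallel gripper is mounted at the origin on the work surface. World frame = base frame: x ahead of the robot, y to its left, z up, the work surface at z = 0. Lengths are in m, angles in degrees, forces in N, time in s.
With the tool pointing down it reaches from about 0.425 to 0.825 m from the base axis. Payload 3.6 kg.
Tool frame: the origin (TCP) lies on the centre line of the jaws, within the pads' length; the fingertips stand 19 mm ahead of it and the grasp point (between the pads) is the TCP (finger_overhang is the distance from the TCP to the fingertips, in m); z points along the fingers, y is the line along which they close (so a half turn about z gives the same grasp; the last joint's range is limited). The gripper opens to 85 mm and grips with 20 to 120 N. Pads are 22 mm wide; open, the fingers measure 114 mm over their backs; the gripper's body (76 mm by 85 mm) begins 54 mm behind the grasp point. The pads swing forward as they close: fully open they stand 13 mm farther back than shut.
Start: joints at [-64.716, 35.231, -0.722, 81.555, 0.464, 63.22, -2.315], TCP at [0.293, 0.58, 0.227] pointing down, gripper open.
Joint ranges: [-178.69, 178.69], [-17.37, 117.87], [-77.05, 75.6], [15.02, 138.74], [-78.02, 258.01], [0.78, 113.62], [-162.83, 162.83]. Speed limits (degrees/s): [159.86, 159.86, 180, 180, 180, 180, 180].

## Interface

Orientations are given as [roll, pitch, yaw] about the fixed x, y, z axes, in that order (R = Rz(yaw) Ry(pitch) Rx(roll)).
In Python, from bench import observe, capture, finish_job, finger_overhang gives the robot as it stands.
- The arm moves only by the shell command python3 -m crank 'ROWS'. ROWS is JSON, a list of rows, each an object of numbers: "x", "y", "z": the shift along the tool's x, y, z in m; "ax", "ay", "az": the turn, a rotation vector about the tool's x, y, z in degrees; "gripper": the finger opening in m, from 0 to 0.0854. A call has 1 to 5 rows; each row shifts and turns the commanded pose from where the row before left it, along the tool's axes as they then stand; what a row does not reach is not made up. A row lasts 1/12 s, in which the tool goes at most 41.7 mm and 7.16 degrees, less where a joint would pass 70% of its speed; a pose out of reach is approached as far as the arm can. A call is refused whole if a number of a shift passes 0.0417 or a number of a turn 7.16, either way. A call with a gripper value outside its range is refused whole. The fingers move at their own pace and stop on an object; the grip force is fixed at half the most. Time passes only in rows, so rows that do not move let the fingers close. It gives the time, the measured TCP pose, the force and the opening at its end, in the units of the state.
- observe(): the state, without advancing time (a new reading comes with each control period).
- capture(name): name is "scene" or "top" or "wrist"; returns a dict with "frame" (480x640x3 uint8, red, green, blue), "fx", "fy", "cx", "cy" (pixels), "R" (3x3) and "t" (3): a world point X has camera coordinates R X + t; the wrist camera has in their place "hand_eye" (4x4, takes a point from camera to tool coordinates, whose origin is the TCP and whose axes are the flange's). Camera axes: x right, y down, z forward; pixel columns grow to the right and rows downward; lengths in m; the calibration is good to about 2 mm. A picture is of the moment at which its call begins: read the wrist's pose just before it. There is no depth.
- finish_job(): hands the job in, once; it reports no verdict.
The state is a dict: "time_s": time; "joints": joint angles; "qvel": joint speeds; "tau": joint torques, N m; "tcp_pos": TCP position; "orientation": TCP orientation; "wrist_force": force on the tool from outside, world axes, zero at the start; "wrist_torque": the same for the moment, N m; "gripper_width": finger opening in m.
Only numpy, scipy, OpenCV 4.12 (cv2) and the standard library are available. Lean on these libraries where they do the work, as an engineer would, in place of code of your own. Each camera call takes 0.05 s, during which the arm holds its last target. There are 200 camera calls.

## Task

The stopped jar mill stands in second gear, the left-back slot of its H gate; shift it to third: push the gear lever with the fingers, never gripping it, forward to neutral, across the gate to the right, and forward (away from the robot's side) fully home into third, the right-forward slot, without dipping into fourth, the right-back slot, on the way. Only then press in the flat start button, left of the mushroom stop button, let it spring back and move clear. Leave the stop button and the things standing on and around the mill alone.

Things in the scene. Friction and masses are not known exactly. Their poses are not given: they have to be found in the camera images.
- mill: the bench jar mill, fixed to the bench: grey gearbox (240 mm in its x, 220 in its y, top 110 mm up) with gear lever and switches, a motor behind it, and to its left a roller bed with a white jar (top 186 mm up). Origin on the bench below the gate's centre; x forward (away from the robot side, where the operator stands), y left. Place and yaw vary
- gate_centre (a point): centre of the H-shaped gate, on the plate's top face, 128 mm above the bench; axes as the mill's. Slots run along the mill's x, the crossbar along its y: first gear left-forward, second left-back, third right-forward, fourth right-back. The plate lies on a turret, 96 by 92 mm, 18 mm above the gearbox's top
- gear_lever: the gear lever: a 10 mm steel shank through the gate, with a round black knob. Origin at its pivot, 55 mm above the bench below the gate's centre; its z runs up the shank, the knob's centre 165 mm from the pivot. About 4 N at the knob pushes it over; it stays where it is left
- lever_knob (a point): centre of the knob (about 211 to 220 mm above the bench); the knob is a ball of 18 mm radius
- third_place (a point): where the centre of the knob is when the lever is home in third gear (a point fixed to the mill, about 40 mm forward and 30 mm right of the gate's centre)
- shift_across (a joint): sideways lean of the lever, rad: 0 in the middle, -0.215 at the gate's left wall, +0.215 at its right wall (0.1 rad moves the knob 16 mm); in the slots it lies beyond about 0.16 either way. It passes from left to right only along the crossbar
- shift_fore (a joint): forward lean of the lever, rad: 0 in neutral (the crossbar), +0.255 at the forward end of a slot, -0.255 at the back end. Within about 0.05 of 0 it is free to go across; the tongues between the slots have slightly rounded corners. It starts in second, the left-back slot, between -0.25 and -0.12
- start_button_top (a point): centre of the top face of the start button: black, flat, 26 mm across, in a steel collar on the switch plate, left of the two, between the gate and the robot side; its top 136 mm above the bench, 10 mm over the collar
- start_button (a joint): how far the start button is pressed, m: 0 up, 0.006 fully down, where it needs 5 N; it springs back
- stop_top (a point): centre of the top of the stop button: black mushroom head, 40 mm across, 110 mm to the right of the start button; its top 148 mm above the bench
- stop_button (a joint): how far the stop button is pressed, m: 0 up, 0.006 down
- pellet_mill: grey pressed sample disc, 40 mm across, 11 mm thick, lying on top of the gearbox left of the gate; origin at the centre of its underside
- die: steel pressing die, 34 mm across, with a plunger, 55 mm tall, standing on top of the gearbox at its far right corner; origin at the centre of its underside
- grinding_tin: round steel grinding set with lid, 94 mm across, 62 mm tall, on the bench in front of the gearbox; origin at the centre of its underside
- pellet_tray: brown pressed disc, 44 mm across, 12 mm thick, in the wooden tray; origin at the centre of its underside
- pellet_tray2: grey pressed disc, 44 mm across, 12 mm thick, in the wooden tray; origin at the centre of its underside
- rock: grey rock lump, 60 mm across, 31 mm tall, in the wooden tray; origin at the centre of its underside
- brush: hand brush lying on the bench in front of the roller bed; origin at its underside
- sample_jar: glass sample jar, 56 mm across, 75 mm tall, on the bench at the gearbox's right front corner; origin at the centre of its underside

How it is judged (in metres and radians):
On the way, in this order (a step that is already met when the one before it is completed fails the run):
1. the lever has been brought across to the right side of the gate (value of joint shift_across above 0.13 rad), for 0.05 s.
2. the lever is home in third, the right-forward slot (value of joint shift_across above 0.145 rad and value of joint shift_fore above 0.215 rad), for 0.2 s.
3. the start button is pressed in (value of joint start_button above 0.0035 m), for 0.05 s.
At the end, for the whole second after the job is handed in: The lever rests in third: shift_across above 0.145 rad and shift_fore above 0.215 rad (0.255 is the end of the slot, so the knob is within about 7 mm of it); the start button has been pressed and has sprung back up (under 1.5 mm), the stop button is up; the lever is at rest (under 0.05 rad/s) (all of step 2 and value of joint each of start_button, stop_button below 0.0015 m and velocity of joint shift_fore between -0.05 and 0.05 rad/s); the robot touches nothing.
It fails at once if the start button is pressed while the lever is not home in third (value of joint start_button above 0.0025 m and not (value of joint shift_across above 0.135 rad and value of joint shift_fore above 0.205 rad)).
It fails at once if the lever dips into fourth, the right-back slot (value of joint shift_across above 0.12 rad and value of joint shift_fore below -0.13 rad).
It fails at once if the lever is gripped between the fingers (x of the grasp point in the frame of gear_lever between -0.008 and 0.008 m and y of the grasp point in the frame of gear_lever between -0.008 and 0.008 m and z of the grasp point in the frame of gear_lever below 0.185 m and contact force between the fingers and gear_lever above 0.5 N).
It fails at once if the stop button is pressed (value of joint stop_button above 0.0025 m).
It fails at once if a thing on or around the mill is lifted or shifted by more than 15 mm (distance of any of pellet_mill, die, grinding_tin, pellet_tray, pellet_tray2, rock, brush, sample_jar from where it was at the start of the episode above 0.015 m).
It also fails if it takes over 64 s, if anything falls off the work surface, if the arm or the gripper's body presses on something with over 40 N, if the wrist force passes 120 N, or if a joint passes its speed limit or range.

## Working session

There is one attempt and no reset: what is moved stays moved. The work goes in short steps, Python scripts to look and compute and a shell command to move; the robot and the scene stay as the last step left them, time stands still between calls to the robot, and variables do not carry over. Pictures are saved under pics/ and viewed, on a budget of 10 in all, crops included, one or two more only if the job needs it, and the job is handed in when it is done.

```bash
mkdir -p pics
python3 - <<'E'
from bench import *
import cv2,numpy as np
s=observe();print({k:np.round(v,3).tolist() for k,v in s.items()},finger_overhang)
for n in("scene","top"):
    c=capture(n);cv2.imwrite(f"pics/{n}0.png",c["frame"][:,:,::-1]);np.savez(f"{n}0.npz",**c)
    print(n,c["fx"],c["cx"],c["cy"],np.round(c["R"],3).tolist(),np.round(-c["R"].T@c["t"],3))
E
```

```text
{'time_s': 0.0, 'joints': [-64.717, 35.293, -0.724, 81.644, 0.462, 63.22, -2.314], 'qvel': [-0.004, 0.04, -0.12, 0.027, 0.096, 0.088, -0.059], 'tau': [-0.001, -46.92, 0.259, -17.103, 0.01, 0.01, 0.0], 'tcp_pos': [0.293, 0.579, 0.226], 'orientation': [-179.846, 0.0, 153.203], 'wrist_force': [-1.077, 0.063, 0.21], 'wrist_torque': [-0.019, 0.008, -0.001], 'gripper_width': 0.085} 0.019
scene 554.3043928667427 314.9267733909722 245.85648313354662 [[-0.658, 0.753, -0.016], [0.522, 0.44, -0.731], [-0.544, -0.489, -0.682]] [1.143 0.532 0.877]
top 515.3786123308863 316.6787509183474 238.0072428178004 [[0.023, -0.999, -0.025], [-0.991, -0.02, -0.131], [0.13, 0.028, -0.991]] [0.406 0.    1.098]
```

View pics/scene0.png

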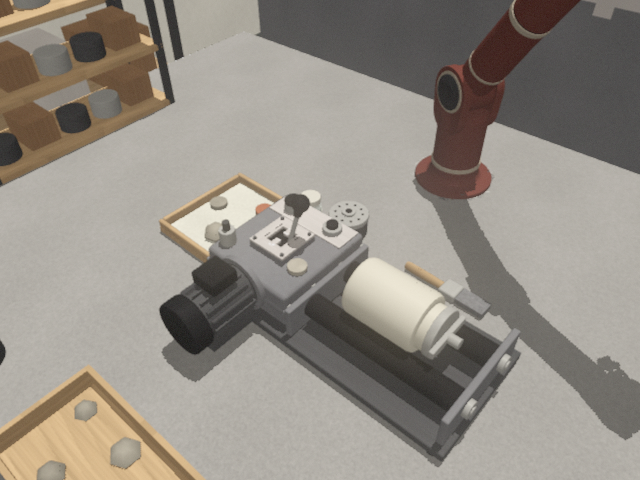

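View pics/top0.png

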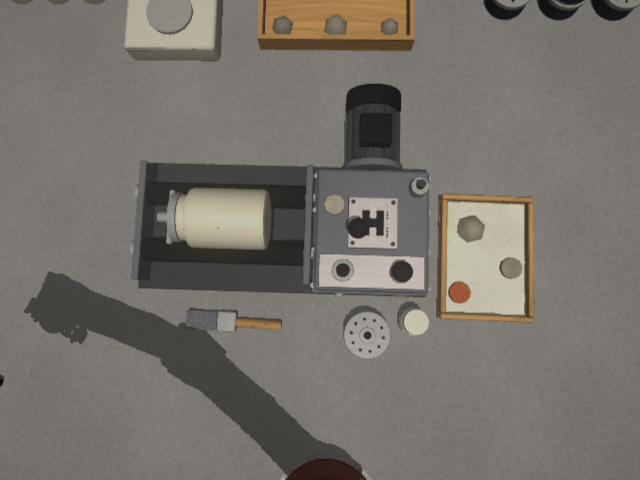

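The scene view shows the knob near (300,205), partly in front of the stop button, and the start button near (332,227). The top view shows the knob near (357,228), the gate plate at about (348–398, 198–248), start (342,269) and stop (401,271). Next I'll enlarge both for exact pixels.

Run:
```python
import cv2,numpy as np
a=cv2.imread("pics/top0.png")[180:300,310:440];b=cv2.imread("pics/scene0.png")[170:290,230:360]
a,b=[cv2.resize(cv2.convertScaleAbs(i,alpha=1.3,beta=15),None,fx=6,fy=6,interpolation=cv2.INTER_CUBIC)[:,:] for i in(a,b)]
o=np.hstack([cv2.resize(i,(400,369)) for i in(a,b)]);cv2.imwrite("pics/z1.png",o)
# blobs
for n,(x0,y0,x1,y1) in(("top",(310,160,440,300)),("scene",(200,170,370,290))):
    g=cv2.cvtColor(cv2.imread(f"pics/{n}0.png"),cv2.COLOR_BGR2GRAY)[y0:y1,x0:x1]
    for lab,m in(("dark",g<50),("light",g>150)):
        k,_,st,ce=cv2.connectedComponentsWithStats(m.astype(np.uint8),connectivity=4)
        for i in range(1,k):
            if st[i,4]>60: print(n,lab,st[i]+[x0,y0,0,0,0],np.round(ce[i]+[x0,y0],1))
```

```text
top dark [348 211  35  27 572] [365.5 224.9]
top dark [392 262  20  20 187] [401.5 270.4]
top light [ 348  198   49   50 1479] [375.6 221.6]
top light [ 319  254  105   36 2586] [370.1 271.8]
scene light [  200   170   170   120 12596] [287.4 215.1]
```

View pics/z1.png

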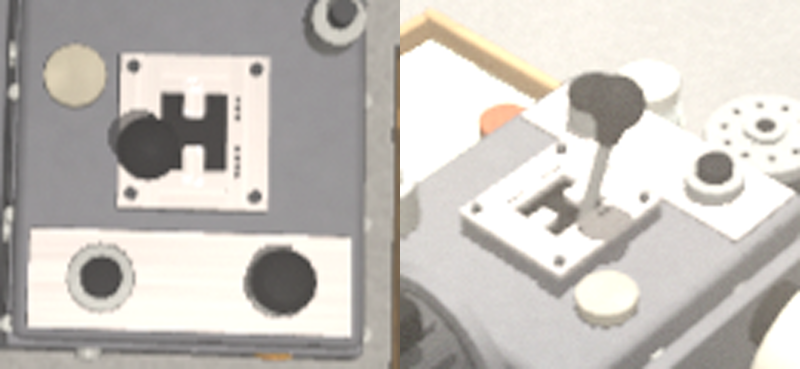

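The enlarged crop shows in the top view (full-image pixels): start (342.8,270.0), stop (401.3,271.3), knob (358.1,227.8). The plate's four screws are visible in both views, and in the scene view start is at (332.4,223.3) and the knob at (300.8,205.1).

```bash
cat > h.py <<'E'
import numpy as np
C={n:np.load(f"{n}0.npz") for n in("top","scene")}
def ray(c,u):
    d=c["R"].T@np.array([(u[0]-c["cx"])/c["fx"],(u[1]-c["cy"])/c["fy"],1]);return -c["R"].T@c["t"],d/np.linalg.norm(d)
def plane(n,u,z):
    o,d=ray(C[n],u);return o+d*(z-o[2])/d[2]
def tri(a,b):
    A=np.zeros((3,3));B=np.zeros(3);R=[ray(C["top"],a),ray(C["scene"],b)]
    for o,d in R:
        P=np.eye(3)-np.outer(d,d);A+=P;B+=P@o
    X=np.linalg.solve(A,B);return X,[round(1e3*np.linalg.norm(np.cross(X-o,d)),1) for o,d in R]
E
python3 - <<'E'
from h import *
f=lambda x,y,x0,y0:(x/3.0769+x0,y/3.0769+y0)
T=lambda x,y:f(x,y,310,180);S=lambda x,y:f(x-400,y,230,170)
P={"start":((101,277),(715,164),.136),"knob":((148,147),(618,108),.214),"bl":((130,193),(645,197),.128),"fl":((133,65),(560,261),.128),"br":((255,197),(561,148),.128),"fr":((257,69),(477,206),.128)}
q={}
for k,(a,b,z) in P.items():
    X,r=tri(T(*a),S(*b));q[k]=plane("top",T(*a),z);print(k,X.round(4),r,"plane top",q[k].round(4),"scene",plane("scene",S(*b),z).round(4))
st=plane("top",T(281,281),.148);print("stop",st.round(4))
g=sum(q[k] for k in("bl","fl","br","fr"))/4
fx=(q["fl"]+q["fr"]-q["bl"]-q["br"]);print("gate",g.round(4),"yaw",np.degrees(np.arctan2(fx[1],fx[0])), "start-stop",(q["start"]-st).round(4))
E
```

```text
start [ 0.4734 -0.0219  0.13  ] [np.float64(0.9), np.float64(0.9)] plane top [ 0.4735 -0.0225  0.136 ] scene [ 0.4783 -0.0167  0.136 ]
knob [ 0.5418 -0.045   0.2084] [np.float64(1.4), np.float64(1.4)] plane top [ 0.5418 -0.0459  0.214 ] scene [ 0.5461 -0.0389  0.214 ]
bl [ 0.5257 -0.0388  0.1264] [np.float64(1.1), np.float64(1.1)] plane top [ 0.5262 -0.0397  0.128 ] scene [ 0.5264 -0.0366  0.128 ]
fl [ 0.6061 -0.0396  0.1265] [np.float64(1.0), np.float64(1.0)] plane top [ 0.6064 -0.0404  0.128 ] scene [ 0.6067 -0.0375  0.128 ]
br [ 0.5249 -0.1158  0.1264] [np.float64(0.9), np.float64(0.9)] plane top [ 0.5253 -0.1163  0.128 ] scene [ 0.5258 -0.1136  0.128 ]
fr [ 0.6046 -0.1164  0.1279] [np.float64(1.1), np.float64(1.1)] plane top [ 0.6053 -0.1172  0.128 ] scene [ 0.6041 -0.1152  0.128 ]
stop [ 0.4726 -0.1296  0.148 ]
gate [ 0.5658 -0.0784  0.128 ] yaw -0.5832675647501889 start-stop [ 0.0009  0.1071 -0.012 ]
```

Heights (0.126–0.130 measured against 0.128–0.136 given, and knob 0.208) and the button spacing agree with the text. The gate is at about (0.565,-0.078), the mill's yaw is about -0.6°, the knob is at (0.542,-0.045) and start at (0.4735,-0.022). Next: lift, turn to yaw 179.4, close the fingers and travel.

```bash
python3 -m crank '[{"z":-0.02,"az":-6.55,"gripper":0},{"z":-0.02,"az":-6.55,"gripper":0},{"z":-0.02,"az":-6.55,"gripper":0},{"z":-0.02,"az":-6.55,"gripper":0},{"gripper":0}]'; python3 -m crank '[{"x":-0.03},{"x":-0.04},{"x":-0.04},{"x":-0.03,"y":-0.02},{"x":-0.02,"y":-0.03}]'
```

```text
$[0]: bad value
$[0]: bad value
```

```bash
python3 -m crank '[{"x":0,"y":0,"z":-0.02,"ax":0,"ay":0,"az":-6.55,"gripper":0.0}]'; python3 -m crank --help | head -20; python3 -c "
from bench import observe;s=observe();print(s['time_s'],s['tcp_pos'],s['orientation'],s['gripper_width'])"
```

```text
time_s: 0.18
tcp_pos: [0.2915, 0.5774, 0.2419]
orientation: [-179.4, -0.0, 159.9]
wrist_force: [-0.6, 0.1, -1.1]
gripper_width: 0.0758
0.1833 [0.29146791 0.57742277 0.24187886] [-1.79351226e+02 -4.29335080e-02  1.59876162e+02] 0.07583937538629947invalid input: not JSON, or not a number
```

All seven keys are needed.

```bash
python3 -m crank '[{"x":0,"y":0,"z":-0.02,"ax":0,"ay":0,"az":-6.55,"gripper":0},{"x":0,"y":0,"z":-0.02,"ax":0,"ay":0,"az":-6.55,"gripper":0},{"x":0,"y":0,"z":-0.02,"ax":0,"ay":0,"az":-6.5,"gripper":0},{"x":-0.03,"y":0,"z":0,"ax":0,"ay":0,"az":0,"gripper":0},{"x":-0.04,"y":0,"z":0,"ax":0,"ay":0,"az":0,"gripper":0}]'
python3 -m crank '[{"x":-0.04,"y":-0.01,"z":0,"ax":0,"ay":0,"az":0,"gripper":0},{"x":-0.03,"y":-0.03,"z":0,"ax":0,"ay":0,"az":0,"gripper":0},{"x":-0.02,"y":-0.035,"z":0,"ax":0,"ay":0,"az":0,"gripper":0},{"x":-0.02,"y":-0.035,"z":0,"ax":0,"ay":0,"az":0,"gripper":0},{"x":-0.01,"y":-0.04,"z":0,"ax":0,"ay":0,"az":0,"gripper":0}]'
python3 -m crank '[{"x":0,"y":-0.04,"z":0,"ax":0,"ay":0,"az":0,"gripper":0},{"x":0,"y":-0.04,"z":0,"ax":0,"ay":0,"az":0,"gripper":0},{"x":0,"y":-0.04,"z":0,"ax":0,"ay":0,"az":0,"gripper":0},{"x":0,"y":-0.04,"z":0,"ax":0,"ay":0,"az":0,"gripper":0},{"x":0,"y":-0.04,"z":0,"ax":0,"ay":0,"az":0,"gripper":0}]'
```

```text
time_s: 0.6
tcp_pos: [0.3586, 0.5822, 0.3094]
orientation: [179.7, -0.1, 179.9]
wrist_force: [0.7, 0.8, -0.4]
gripper_width: 0.0121
time_s: 1.02
tcp_pos: [0.4832, 0.4263, 0.3051]
orientation: [-179.9, -0.0, 179.2]
wrist_force: [0.3, 0.0, -0.5]
gripper_width: -0.0005
time_s: 1.43
tcp_pos: [0.4779, 0.2264, 0.3064]
orientation: [-180.0, -0.1, 179.3]
wrist_force: [1.1, -0.4, -0.0]
gripper_width: 0.0001
```

```bash
python3 -m crank '[{"x":-0.004,"y":-0.04,"z":0,"ax":0,"ay":0,"az":0,"gripper":0},{"x":-0.004,"y":-0.04,"z":0,"ax":0,"ay":0,"az":0,"gripper":0},{"x":-0.004,"y":-0.04,"z":0,"ax":0,"ay":0,"az":0,"gripper":0},{"x":-0.003,"y":-0.04,"z":0,"ax":0,"ay":0,"az":0,"gripper":0},{"x":-0.003,"y":-0.04,"z":0,"ax":0,"ay":0,"az":0,"gripper":0}]'
python3 -m crank '[{"x":0,"y":-0.04,"z":0,"ax":0,"ay":0,"az":0,"gripper":0},{"x":0,"y":-0.028,"z":0,"ax":0,"ay":0,"az":0,"gripper":0},{"x":0,"y":0,"z":0,"ax":0,"ay":0,"az":0,"gripper":0},{"x":0,"y":0,"z":0,"ax":0,"ay":0,"az":0,"gripper":0}]'
python3 - <<'E'
from bench import *
import cv2,numpy as np
print(observe()["tcp_pos"].round(4) if hasattr(observe()["tcp_pos"],"round") else observe()["tcp_pos"])
w=capture("wrist");cv2.imwrite("pics/w1.png",w["frame"][:,:,::-1]);print(w["fx"],w["cx"],w["cy"],np.round(w["hand_eye"],4).tolist())
E
```

```text
time_s: 1.85
tcp_pos: [0.4937, 0.0264, 0.3066]
orientation: [-180.0, -0.0, 179.4]
wrist_force: [1.0, -0.2, -0.1]
gripper_width: 0.0
time_s: 2.18
tcp_pos: [0.493, -0.0416, 0.3064]
orientation: [-180.0, -0.1, 179.1]
wrist_force: [-0.6, 0.0, 0.3]
gripper_width: 0.0002
[ 0.493  -0.0416  0.3064]
406.99814712959534 328.01658994179775 237.21125997257485 [[0.0003, -0.9604, -0.2786, 0.0714], [1.0, 0.0005, -0.0005, -0.0016], [0.0007, -0.2786, 0.9604, -0.1466], [0.0, 0.0, 0.0, 1.0]]
```

View pics/w1.png

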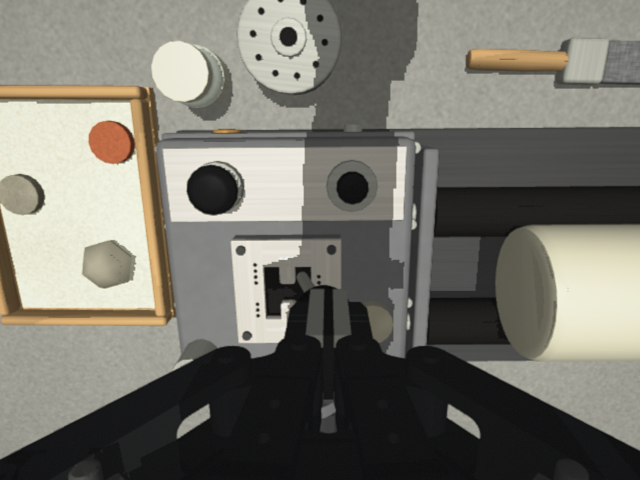

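The wrist view shows the start button at (352,187), which casts to about (0.473,-0.024) and agrees with the other views. The fingertips at (325,290) hide the knob. Now I'll go down behind the knob.

```bash
python3 -m crank '[{"x":0,"y":-0.002,"z":0.03,"ax":0,"ay":0,"az":0,"gripper":0},{"x":0,"y":-0.002,"z":0.03,"ax":0,"ay":0,"az":0,"gripper":0},{"x":0,"y":0,"z":0.027,"ax":0,"ay":0,"az":0,"gripper":0},{"x":0,"y":0,"z":0,"ax":0,"ay":0,"az":0,"gripper":0}]'
python3 -m crank '[{"x":-0.008,"y":0,"z":0,"ax":0,"ay":0,"az":0,"gripper":0},{"x":-0.005,"y":0,"z":0,"ax":0,"ay":0,"az":0,"gripper":0},{"x":0,"y":0,"z":0,"ax":0,"ay":0,"az":0,"gripper":0}]'
python3 -m crank '[{"x":-0.003,"y":0,"z":0,"ax":0,"ay":0,"az":0,"gripper":0},{"x":-0.003,"y":0,"z":0,"ax":0,"ay":0,"az":0,"gripper":0},{"x":0,"y":0,"z":0,"ax":0,"ay":0,"az":0,"gripper":0}]'
```

```text
time_s: 2.57
tcp_pos: [0.4896, -0.041, 0.2151]
orientation: [179.9, -0.7, 179.6]
wrist_force: [0.2, -0.2, -0.8]
gripper_width: 0.0003
time_s: 2.82
tcp_pos: [0.5096, -0.0429, 0.2218]
orientation: [180.0, 0.3, 179.4]
wrist_force: [0.6, -0.1, 0.8]
gripper_width: 0.0
time_s: 3.07
tcp_pos: [0.5136, -0.0438, 0.2206]
orientation: [-180.0, 0.1, 179.4]
wrist_force: [-0.7, 0.4, 0.1]
gripper_width: -0.0001
```

```bash
python3 -m crank '[{"x":-0.003,"y":0,"z":0,"ax":0,"ay":0,"az":0,"gripper":0},{"x":-0.003,"y":0,"z":0,"ax":0,"ay":0,"az":0,"gripper":0},{"x":-0.003,"y":0,"z":0,"ax":0,"ay":0,"az":0,"gripper":0}]'
python3 -m crank '[{"x":-0.003,"y":0,"z":0,"ax":0,"ay":0,"az":0,"gripper":0},{"x":-0.003,"y":0,"z":0,"ax":0,"ay":0,"az":0,"gripper":0},{"x":-0.003,"y":0,"z":0,"ax":0,"ay":0,"az":0,"gripper":0}]'
python3 -m crank '[{"x":-0.003,"y":0,"z":0,"ax":0,"ay":0,"az":0,"gripper":0},{"x":0,"y":0,"z":0,"ax":0,"ay":0,"az":0,"gripper":0}]'
python3 - <<'E'
from bench import *
import cv2,numpy as np
print(np.round(observe()["tcp_pos"],4))
L=[]
for n,(x,y) in(("top",(310,180)),("scene",(230,170))):
    f=capture(n)["frame"][y:y+120,x:x+130,::-1];L.append(cv2.resize(cv2.convertScaleAbs(f,alpha=1.3,beta=15),(400,369),interpolation=cv2.INTER_CUBIC))
cv2.imwrite("pics/z2.png",np.hstack(L))
E
```

```text
time_s: 3.32
tcp_pos: [0.5197, -0.044, 0.2199]
orientation: [180.0, -0.3, 179.3]
wrist_force: [-7.0, 0.4, 8.3]
gripper_width: -0.0
time_s: 3.57
tcp_pos: [0.5296, -0.0437, 0.2215]
orientation: [180.0, -0.1, 179.3]
wrist_force: [-6.0, 1.6, 13.1]
gripper_width: -0.0002
time_s: 3.73
tcp_pos: [0.534, -0.0437, 0.2221]
orientation: [180.0, 0.1, 179.4]
wrist_force: [-4.5, 1.2, 12.6]
gripper_width: 0.0001
[ 0.534  -0.0437  0.2221]
```

View pics/z2.png

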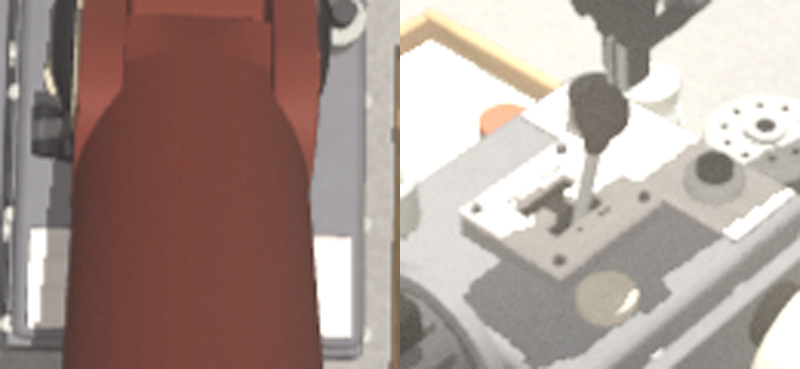

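The knob is moving in the scene view: it is at (600,112) in the crop, was (618,108), and the fingertip sits behind and above it. I'll compute its lean before going on.

```bash
cat >> h.py <<'E'
from scipy.optimize import least_squares
G=np.array([.5655,-.0778,.055]);Y=np.radians(-.6)
M=np.array([[np.cos(Y),-np.sin(Y),0],[np.sin(Y),np.cos(Y),0],[0,0,1]])
def knob(f,a,L=.165): # fore, across -> world (lean model)
    t=np.array([np.tan(f),-np.tan(a),1]);return G+M@(L*t/np.linalg.norm(t))
def px(n,X):
    c=C[n];p=c["R"]@X+c["t"];return np.array([c["fx"]*p[0]/p[2]+c["cx"],c["fy"]*p[1]/p[2]+c["cy"]])
def lean(n,u):
    r=least_squares(lambda q:px(n,knob(*q))-u,[0,0]).x;return r.round(3),knob(*r).round(4)
E
python3 - <<'E'
from h import *
print("initial top",lean("top",(358.1,227.8)),"scene",lean("scene",(300.8,205.1)))
print("now",lean("scene",(230+200/3.077,170+112/3.077)))
for f,a in((-.2,-.2),(0,-.2),(0,.2),(.255,.2)): print(f,a,((px("scene",knob(f,a))-[230,170])*3.077+[400,0]).round(0),knob(f,a).round(4))
E
```

```text
initial top (array([-0.15 , -0.196]), array([ 0.5416, -0.0458,  0.2151])) scene (array([-0.122, -0.239]), array([ 0.5463, -0.0388,  0.2142]))
now (array([-0.049, -0.212]), array([ 0.558 , -0.043 ,  0.2161]))
-0.2 -0.2 [624.  95.] [ 0.5337 -0.0453  0.2136]
0 -0.2 [589. 116.] [ 0.5658 -0.045   0.2167]
0 0.2 [514.  73.] [ 0.5652 -0.1106  0.2167]
0.255 0.2 [469. 111.] [ 0.606  -0.11    0.2117]
```

Run:
```python
from bench import *
import cv2,numpy as np
f=capture("scene")["frame"][165:235,255:325,::-1];w=capture("wrist")["frame"][200:400,230:430,::-1]
cv2.imwrite("pics/z3.png",np.hstack([cv2.resize(cv2.convertScaleAbs(i,alpha=2,beta=20),(400,400),interpolation=cv2.INTER_CUBIC) for i in(f,w)]))
from h import *
p=np.array(observe()["tcp_pos"]);
for d in([0,0,-.019],[.011,0,-.019],[.011,.0145,-.019],[.011,-.0145,-.019],[-.011,0,-.019]): print(d,((px("scene",p+d)-[255,165])*400/70).round())
```

```text
[0, 0, -0.019] [277. 231.]
[0.011, 0, -0.019] [255. 247.]
[0.011, 0.0145, -0.019] [287. 265.]
[0.011, -0.0145, -0.019] [223. 230.]
[-0.011, 0, -0.019] [298. 216.]
```

View pics/z3.png

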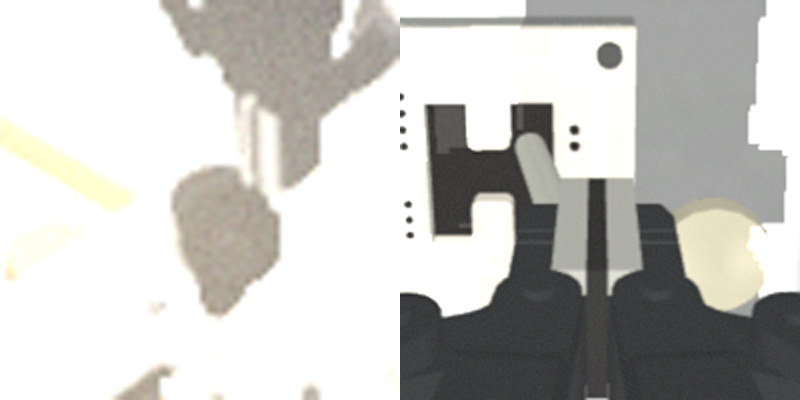

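The wrist view shows the shank on the left side and nearly at the crossbar, with its foot at about (530,140) in the crop. In the scene view the fingertips end high on the knob, which explains the upward force. I'll back off, lower 14 mm and push again.

```bash
python3 -m crank '[{"x":0.012,"y":0,"z":0,"ax":0,"ay":0,"az":0,"gripper":0},{"x":0.012,"y":0,"z":0,"ax":0,"ay":0,"az":0,"gripper":0},{"x":0,"y":0,"z":0.01,"ax":0,"ay":0,"az":0,"gripper":0},{"x":0,"y":0,"z":0.007,"ax":0,"ay":0,"az":0,"gripper":0},{"x":0,"y":0,"z":0,"ax":0,"ay":0,"az":0,"gripper":0}]'
python3 -m crank '[{"x":-0.004,"y":0,"z":0,"ax":0,"ay":0,"az":0,"gripper":0},{"x":-0.004,"y":0,"z":0,"ax":0,"ay":0,"az":0,"gripper":0},{"x":-0.004,"y":0,"z":0,"ax":0,"ay":0,"az":0,"gripper":0},{"x":0,"y":0,"z":0,"ax":0,"ay":0,"az":0,"gripper":0}]'
python3 -m crank '[{"x":-0.003,"y":0,"z":0,"ax":0,"ay":0,"az":0,"gripper":0},{"x":-0.003,"y":0,"z":0,"ax":0,"ay":0,"az":0,"gripper":0}]'
python3 -m crank '[{"x":-0.003,"y":0,"z":0,"ax":0,"ay":0,"az":0,"gripper":0},{"x":0,"y":0,"z":0,"ax":0,"ay":0,"az":0,"gripper":0}]'
```

```text
time_s: 4.35
tcp_pos: [0.5089, -0.0438, 0.2015]
orientation: [180.0, -0.1, 179.3]
wrist_force: [0.2, 0.2, -0.2]
gripper_width: 0.0001
time_s: 4.68
tcp_pos: [0.5231, -0.0439, 0.2031]
orientation: [-180.0, 0.1, 179.4]
wrist_force: [0.1, -0.7, 0.6]
gripper_width: -0.0007
time_s: 4.85
tcp_pos: [0.5277, -0.044, 0.2029]
orientation: [-180.0, -0.0, 179.4]
wrist_force: [0.2, -0.2, -0.3]
gripper_width: -0.0002
time_s: 5.02
tcp_pos: [0.5293, -0.0441, 0.2026]
orientation: [-180.0, -0.2, 179.3]
wrist_force: [-3.2, 0.7, 2.3]
gripper_width: -0.0001
```

```bash
python3 -m crank '[{"x":-0.003,"y":0,"z":0,"ax":0,"ay":0,"az":0,"gripper":0},{"x":-0.003,"y":0,"z":0,"ax":0,"ay":0,"az":0,"gripper":0},{"x":-0.001,"y":0,"z":0,"ax":0,"ay":0,"az":0,"gripper":0},{"x":0,"y":0,"z":0,"ax":0,"ay":0,"az":0,"gripper":0}]'
python3 -m crank '[{"x":0.015,"y":0,"z":0,"ax":0,"ay":0,"az":0,"gripper":0},{"x":0.015,"y":0,"z":0,"ax":0,"ay":0,"az":0,"gripper":0},{"x":0,"y":0.03,"z":-0.005,"ax":0,"ay":0,"az":0,"gripper":0},{"x":0,"y":0.027,"z":-0.005,"ax":0,"ay":0,"az":0,"gripper":0},{"x":0,"y":0,"z":0,"ax":0,"ay":0,"az":0,"gripper":0}]'
python3 - <<'E'
from bench import *
import cv2,numpy as np
s=observe();print(np.round(s["tcp_pos"],4))
f=capture("scene")["frame"][165:235,255:325,::-1];w=capture("wrist")["frame"][180:380,150:350,::-1]
cv2.imwrite("pics/z4.png",np.hstack([cv2.resize(cv2.convertScaleAbs(i,alpha=1.5,beta=20),(400,400),interpolation=cv2.INTER_CUBIC) for i in(f,w)]))
E
```

```text
time_s: 5.35
tcp_pos: [0.5371, -0.0441, 0.2028]
orientation: [-180.0, -0.1, 179.3]
wrist_force: [-5.3, -0.1, 3.1]
gripper_width: -0.0003
time_s: 5.77
tcp_pos: [0.5105, 0.0205, 0.2141]
orientation: [179.7, 0.4, 179.9]
wrist_force: [0.1, 0.4, 0.2]
gripper_width: 0.0002
[0.5105 0.0205 0.2141]
```

View pics/z4.png

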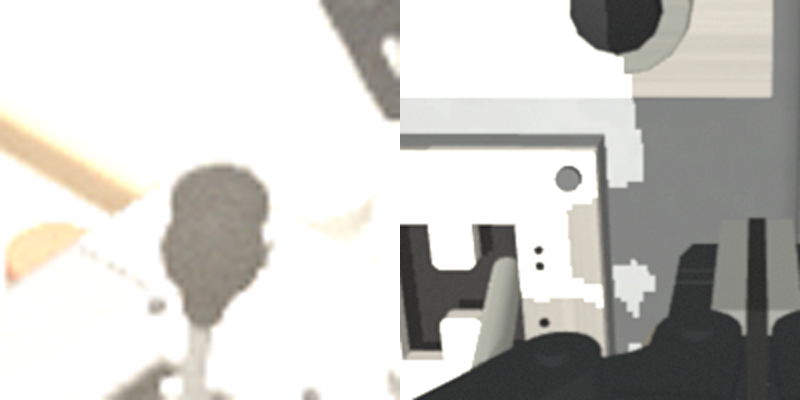

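In the wrist view the shank stands in the left column at the crossbar's level. Contact (TCP x 0.537 + 0.029) puts the knob at about neutral. Next I'll go to the left of the knob and push right.

```bash
python3 -m crank '[{"x":-0.028,"y":0,"z":0.005,"ax":0,"ay":0,"az":0,"gripper":0},{"x":-0.027,"y":0,"z":0.005,"ax":0,"ay":0,"az":0,"gripper":0},{"x":0,"y":0,"z":0,"ax":0,"ay":0,"az":0,"gripper":0},{"x":0,"y":-0.008,"z":0,"ax":0,"ay":0,"az":0,"gripper":0},{"x":0,"y":0,"z":0,"ax":0,"ay":0,"az":0,"gripper":0}]'
python3 -m crank '[{"x":0,"y":-0.004,"z":0,"ax":0,"ay":0,"az":0,"gripper":0},{"x":0,"y":-0.004,"z":0,"ax":0,"ay":0,"az":0,"gripper":0},{"x":0,"y":-0.004,"z":0,"ax":0,"ay":0,"az":0,"gripper":0},{"x":0,"y":0,"z":0,"ax":0,"ay":0,"az":0,"gripper":0}]'
python3 -m crank '[{"x":0,"y":-0.004,"z":0,"ax":0,"ay":0,"az":0,"gripper":0},{"x":0,"y":-0.003,"z":0,"ax":0,"ay":0,"az":0,"gripper":0},{"x":0,"y":0,"z":0,"ax":0,"ay":0,"az":0,"gripper":0}]'
```

```text
time_s: 6.28
tcp_pos: [0.5627, 0.0012, 0.2024]
orientation: [-179.9, -0.0, 179.1]
wrist_force: [0.1, -1.1, 0.2]
gripper_width: 0.0001
time_s: 6.62
tcp_pos: [0.5626, -0.0091, 0.2032]
orientation: [-179.9, 0.0, 179.2]
wrist_force: [0.9, 0.1, -0.4]
gripper_width: 0.0001
time_s: 6.87
tcp_pos: [0.5627, -0.0142, 0.203]
orientation: [179.9, 0.0, 179.3]
wrist_force: [-1.0, 1.0, 0.4]
gripper_width: -0.0003
```

```bash
python3 -m crank '[{"x":0,"y":-0.004,"z":0,"ax":0,"ay":0,"az":0,"gripper":0},{"x":0,"y":-0.004,"z":0,"ax":0,"ay":0,"az":0,"gripper":0}]'
python3 -m crank '[{"x":0,"y":-0.004,"z":0,"ax":0,"ay":0,"az":0,"gripper":0},{"x":0,"y":-0.004,"z":0,"ax":0,"ay":0,"az":0,"gripper":0}]'
python3 -m crank '[{"x":0,"y":-0.004,"z":0,"ax":0,"ay":0,"az":0,"gripper":0},{"x":0,"y":0,"z":0,"ax":0,"ay":0,"az":0,"gripper":0}]'
```

```text
time_s: 7.03
tcp_pos: [0.5629, -0.0187, 0.2037]
orientation: [179.7, 0.0, 179.5]
wrist_force: [-1.3, 7.5, 6.0]
gripper_width: 0.0002
time_s: 7.2
tcp_pos: [0.5636, -0.0265, 0.2043]
orientation: [179.7, 0.1, 179.5]
wrist_force: [-1.3, 5.6, 5.8]
gripper_width: 0.0
time_s: 7.37
tcp_pos: [0.5637, -0.0324, 0.2041]
orientation: [179.8, 0.2, 179.4]
wrist_force: [-0.2, 5.9, 4.2]
gripper_width: -0.0001
```

```bash
python3 -m crank '[{"x":0,"y":-0.004,"z":0,"ax":0,"ay":0,"az":0,"gripper":0},{"x":0,"y":-0.004,"z":0,"ax":0,"ay":0,"az":0,"gripper":0},{"x":0,"y":-0.004,"z":0,"ax":0,"ay":0,"az":0,"gripper":0},{"x":0,"y":-0.004,"z":0,"ax":0,"ay":0,"az":0,"gripper":0}]'
python3 -m crank '[{"x":0,"y":-0.004,"z":0,"ax":0,"ay":0,"az":0,"gripper":0},{"x":0,"y":-0.004,"z":0,"ax":0,"ay":0,"az":0,"gripper":0},{"x":0,"y":-0.004,"z":0,"ax":0,"ay":0,"az":0,"gripper":0},{"x":0,"y":-0.004,"z":0,"ax":0,"ay":0,"az":0,"gripper":0}]'
python3 -m crank '[{"x":0,"y":-0.004,"z":0,"ax":0,"ay":0,"az":0,"gripper":0},{"x":0,"y":-0.004,"z":0,"ax":0,"ay":0,"az":0,"gripper":0}]'
python3 -m crank '[{"x":0,"y":-0.003,"z":0,"ax":0,"ay":0,"az":0,"gripper":0},{"x":0,"y":0,"z":0,"ax":0,"ay":0,"az":0,"gripper":0}]'
```

```text
time_s: 7.7
tcp_pos: [0.5633, -0.0483, 0.2036]
orientation: [179.8, 0.1, 179.5]
wrist_force: [1.0, 5.7, 3.3]
gripper_width: -0.0001
time_s: 8.03
tcp_pos: [0.5625, -0.0668, 0.2029]
orientation: [-180.0, 0.0, 179.3]
wrist_force: [1.1, 3.7, 3.3]
gripper_width: -0.0003
time_s: 8.2
tcp_pos: [0.5623, -0.0751, 0.2027]
orientation: [-180.0, 0.0, 179.3]
wrist_force: [1.6, 3.8, 1.2]
gripper_width: -0.0001
time_s: 8.37
tcp_pos: [0.5621, -0.079, 0.2024]
orientation: [-179.9, 0.0, 179.3]
wrist_force: [1.5, 1.3, 0.5]
gripper_width: 0.0001
```

```bash
python3 -m crank '[{"x":0,"y":-0.003,"z":0,"ax":0,"ay":0,"az":0,"gripper":0},{"x":0,"y":0,"z":0,"ax":0,"ay":0,"az":0,"gripper":0}]'
python3 -m crank '[{"x":0,"y":-0.002,"z":0,"ax":0,"ay":0,"az":0,"gripper":0},{"x":0,"y":0,"z":0,"ax":0,"ay":0,"az":0,"gripper":0}]'
```

```text
time_s: 8.53
tcp_pos: [0.5618, -0.0811, 0.2023]
orientation: [-180.0, -0.0, 179.3]
wrist_force: [1.1, 1.9, -0.3]
gripper_width: 0.0001
time_s: 8.7
tcp_pos: [0.5617, -0.0822, 0.2023]
orientation: [180.0, -0.1, 179.4]
wrist_force: [2.0, 3.1, -0.7]
gripper_width: -0.0
```

```bash
python3 -m crank '[{"x":0,"y":0.015,"z":0,"ax":0,"ay":0,"az":0,"gripper":0},{"x":0.002,"y":0.015,"z":0,"ax":0,"ay":0,"az":0,"gripper":0},{"x":0.03,"y":0,"z":0,"ax":0,"ay":0,"az":0,"gripper":0},{"x":0.03,"y":0,"z":0,"ax":0,"ay":0,"az":0,"gripper":0},{"x":0,"y":0,"z":0,"ax":0,"ay":0,"az":0,"gripper":0}]'
python3 - <<'E'
from bench import *
import cv2,numpy as np
s=observe();print(np.round(s["tcp_pos"],4))
f=capture("scene")["frame"][165:245,245:325,::-1];w=capture("wrist")["frame"][180:380,150:350,::-1]
cv2.imwrite("pics/z5.png",np.hstack([cv2.resize(cv2.convertScaleAbs(i,alpha=1.2,beta=10),(400,400),interpolation=cv2.INTER_CUBIC) for i in(f,w)]))
E
```

```text
time_s: 9.12
tcp_pos: [0.4918, -0.0538, 0.2014]
orientation: [-179.8, -0.7, 179.2]
wrist_force: [0.8, -0.2, -1.3]
gripper_width: -0.0001
[ 0.4918 -0.0538  0.2014]
```

View pics/z5.png

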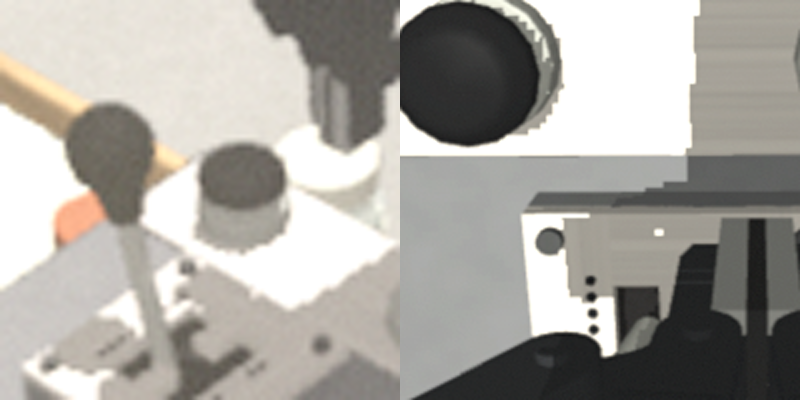

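The scene view shows the lever leaning right, with the knob at pixel (267,194), which gives across ≈0.21+ and fore ≈-0.02. Now behind it and push forward.

```bash
python3 -m crank '[{"x":0,"y":-0.03,"z":0,"ax":0,"ay":0,"az":0,"gripper":0},{"x":0,"y":-0.029,"z":0,"ax":0,"ay":0,"az":0,"gripper":0},{"x":-0.01,"y":0,"z":0,"ax":0,"ay":0,"az":0,"gripper":0},{"x":-0.01,"y":0,"z":0,"ax":0,"ay":0,"az":0,"gripper":0},{"x":0,"y":0,"z":0,"ax":0,"ay":0,"az":0,"gripper":0}]'
python3 -m crank '[{"x":-0.004,"y":0,"z":0,"ax":0,"ay":0,"az":0,"gripper":0},{"x":-0.004,"y":0,"z":0,"ax":0,"ay":0,"az":0,"gripper":0},{"x":-0.004,"y":0,"z":0,"ax":0,"ay":0,"az":0,"gripper":0},{"x":-0.004,"y":0,"z":0,"ax":0,"ay":0,"az":0,"gripper":0}]'
python3 -m crank '[{"x":-0.004,"y":0,"z":0,"ax":0,"ay":0,"az":0,"gripper":0},{"x":-0.004,"y":0,"z":0,"ax":0,"ay":0,"az":0,"gripper":0},{"x":-0.004,"y":0,"z":0,"ax":0,"ay":0,"az":0,"gripper":0}]'
```

```text
time_s: 9.63
tcp_pos: [0.522, -0.1129, 0.2028]
orientation: [-179.9, 0.1, 179.2]
wrist_force: [0.1, 0.3, 0.0]
gripper_width: -0.0002
time_s: 9.97
tcp_pos: [0.5359, -0.111, 0.2028]
orientation: [-180.0, -0.0, 179.4]
wrist_force: [-0.5, 0.1, 0.2]
gripper_width: 0.0001
time_s: 10.22
tcp_pos: [0.5465, -0.1114, 0.2028]
orientation: [-180.0, -0.2, 179.3]
wrist_force: [-4.1, -0.4, 2.7]
gripper_width: -0.0001
```

```bash
python3 -m crank '[{"x":-0.004,"y":0,"z":0,"ax":0,"ay":0,"az":0,"gripper":0},{"x":-0.004,"y":0,"z":0,"ax":0,"ay":0,"az":0,"gripper":0},{"x":-0.004,"y":0,"z":0,"ax":0,"ay":0,"az":0,"gripper":0}]'
python3 -m crank '[{"x":-0.004,"y":0,"z":0,"ax":0,"ay":0,"az":0,"gripper":0},{"x":-0.004,"y":0,"z":0,"ax":0,"ay":0,"az":0,"gripper":0}]'
python3 -m crank '[{"x":-0.004,"y":0,"z":0,"ax":0,"ay":0,"az":0,"gripper":0},{"x":-0.003,"y":0,"z":0,"ax":0,"ay":0,"az":0,"gripper":0}]'
python3 -m crank '[{"x":-0.003,"y":0,"z":0,"ax":0,"ay":0,"az":0,"gripper":0},{"x":0,"y":0,"z":0,"ax":0,"ay":0,"az":0,"gripper":0}]'
```

```text
time_s: 10.47
tcp_pos: [0.5599, -0.1116, 0.2028]
orientation: [-180.0, -0.0, 179.3]
wrist_force: [-3.7, -0.0, 2.5]
gripper_width: -0.0001
time_s: 10.63
tcp_pos: [0.5678, -0.1116, 0.2025]
orientation: [-180.0, -0.0, 179.3]
wrist_force: [-3.1, -0.7, 1.0]
gripper_width: 0.0005
time_s: 10.8
tcp_pos: [0.5746, -0.1115, 0.202]
orientation: [180.0, -0.1, 179.3]
wrist_force: [-4.3, -0.3, -1.9]
gripper_width: 0.0
time_s: 10.97
tcp_pos: [0.5777, -0.1114, 0.2018]
orientation: [180.0, -0.1, 179.4]
wrist_force: [-2.7, 0.4, -3.1]
gripper_width: -0.0001
```

```bash
python3 -m crank '[{"x":-0.002,"y":0,"z":0,"ax":0,"ay":0,"az":0,"gripper":0},{"x":0,"y":0,"z":0,"ax":0,"ay":0,"az":0,"gripper":0}]'
python3 -m crank '[{"x":-0.002,"y":0,"z":0,"ax":0,"ay":0,"az":0,"gripper":0},{"x":0,"y":0,"z":0,"ax":0,"ay":0,"az":0,"gripper":0}]'
python3 -m crank '[{"x":-0.002,"y":0,"z":0,"ax":0,"ay":0,"az":0,"gripper":0},{"x":0,"y":0,"z":0,"ax":0,"ay":0,"az":0,"gripper":0}]'
```

```text
time_s: 11.13
tcp_pos: [0.579, -0.1113, 0.202]
orientation: [180.0, -0.1, 179.4]
wrist_force: [-3.2, -0.7, -3.0]
gripper_width: 0.0003
time_s: 11.3
tcp_pos: [0.5792, -0.1113, 0.202]
orientation: [180.0, -0.4, 179.3]
wrist_force: [-7.9, 0.0, -2.1]
gripper_width: -0.0
time_s: 11.47
tcp_pos: [0.5794, -0.1113, 0.2019]
orientation: [179.9, -0.6, 179.3]
wrist_force: [-10.7, -0.2, 1.1]
gripper_width: -0.0
```

Force rose at the end stop (TCP x 0.579). Now I'll retreat and go over the start button, then check.

```bash
python3 -m crank '[{"x":0,"y":0,"z":0,"ax":0,"ay":0,"az":0,"gripper":0},{"x":0,"y":0,"z":0,"ax":0,"ay":0,"az":0,"gripper":0},{"x":0.02,"y":0,"z":0,"ax":0,"ay":0,"az":0,"gripper":0},{"x":0.03,"y":0,"z":0,"ax":0,"ay":0,"az":0,"gripper":0},{"x":0.03,"y":0,"z":0,"ax":0,"ay":0,"az":0,"gripper":0}]'
python3 -m crank '[{"x":0.03,"y":0.03,"z":0,"ax":0,"ay":0,"az":0,"gripper":0},{"x":0,"y":0.03,"z":0,"ax":0,"ay":0,"az":0,"gripper":0},{"x":0,"y":0.028,"z":0,"ax":0,"ay":0,"az":0,"gripper":0},{"x":0,"y":0,"z":0,"ax":0,"ay":0,"az":0,"gripper":0},{"x":0,"y":0,"z":0,"ax":0,"ay":0,"az":0,"gripper":0}]'
python3 - <<'E'
from bench import *
import cv2,numpy as np
s=observe();print(np.round(s["tcp_pos"],4))
f=capture("scene")["frame"][165:265,245:345,::-1];w=capture("wrist")["frame"][120:320,230:430,::-1]
cv2.imwrite("pics/z6.png",np.hstack([cv2.resize(cv2.convertScaleAbs(i,alpha=1.2,beta=10),(400,400),interpolation=cv2.INTER_CUBIC) for i in(f,w)]))
from h import *
print("third px in crop",((px("scene",knob(.255,.2))+[.85,2.5]-[245,165])*4).round())
E
```

```text
time_s: 11.88
tcp_pos: [0.5066, -0.1105, 0.2041]
orientation: [-180.0, 0.5, 179.4]
wrist_force: [-0.5, -1.5, 0.7]
gripper_width: 0.0001
time_s: 12.3
tcp_pos: [0.4783, -0.0206, 0.2045]
orientation: [179.9, 0.5, 179.6]
wrist_force: [-0.3, -0.9, 0.2]
gripper_width: -0.0
[ 0.4783 -0.0206  0.2045]
third px in crop [ 33. 175.]
```

View pics/z6.png

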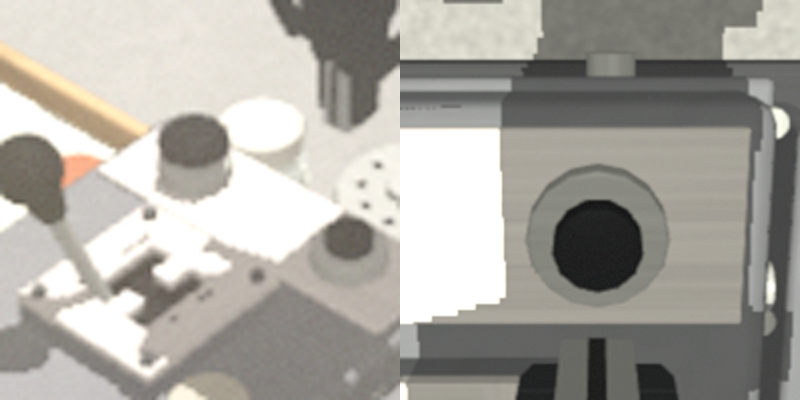

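The knob is at (30,172) in the crop against the predicted third place (33,175), so the lever is home. The wrist view puts start at about (0.472–0.4735,-0.022). Now align and press.

```bash
python3 -m crank '[{"x":0.0055,"y":-0.0015,"z":0.01,"ax":0,"ay":0,"az":0,"gripper":0},{"x":0,"y":0,"z":0.015,"ax":0,"ay":0,"az":0,"gripper":0},{"x":0,"y":0,"z":0.015,"ax":0,"ay":0,"az":0,"gripper":0},{"x":0,"y":0,"z":0,"ax":0,"ay":0,"az":0,"gripper":0},{"x":0,"y":0,"z":0,"ax":0,"ay":0,"az":0,"gripper":0}]'
python3 -m crank '[{"x":0,"y":0,"z":0.003,"ax":0,"ay":0,"az":0,"gripper":0},{"x":0,"y":0,"z":0.003,"ax":0,"ay":0,"az":0,"gripper":0},{"x":0,"y":0,"z":0,"ax":0,"ay":0,"az":0,"gripper":0}]'
python3 -m crank '[{"x":0,"y":0,"z":0.003,"ax":0,"ay":0,"az":0,"gripper":0},{"x":0,"y":0,"z":0,"ax":0,"ay":0,"az":0,"gripper":0}]'
```

```text
time_s: 12.82
tcp_pos: [0.4702, -0.0257, 0.1627]
orientation: [-180.0, 0.0, 179.2]
wrist_force: [0.1, -0.3, 0.6]
gripper_width: -0.0001
time_s: 13.07
tcp_pos: [0.47, -0.0246, 0.1569]
orientation: [-180.0, 0.0, 179.3]
wrist_force: [-0.5, -0.4, -0.6]
gripper_width: -0.0001
time_s: 13.23
tcp_pos: [0.4697, -0.0244, 0.1537]
orientation: [-180.0, -0.0, 179.4]
wrist_force: [0.2, -0.0, -0.2]
gripper_width: -0.0
```

Shift 2.5 mm forward and left to centre, then continue.

```bash
python3 -m crank '[{"x":-0.0025,"y":0.0025,"z":0,"ax":0,"ay":0,"az":0,"gripper":0},{"x":0,"y":0,"z":0.002,"ax":0,"ay":0,"az":0,"gripper":0},{"x":0,"y":0,"z":0,"ax":0,"ay":0,"az":0,"gripper":0}]'
python3 -m crank '[{"x":0,"y":0,"z":0.002,"ax":0,"ay":0,"az":0,"gripper":0},{"x":0,"y":0,"z":0,"ax":0,"ay":0,"az":0,"gripper":0}]'
python3 -m crank '[{"x":0,"y":0,"z":0.002,"ax":0,"ay":0,"az":0,"gripper":0},{"x":0,"y":0,"z":0,"ax":0,"ay":0,"az":0,"gripper":0}]'
```

```text
time_s: 13.48
tcp_pos: [0.4724, -0.0216, 0.1516]
orientation: [180.0, -0.0, 179.4]
wrist_force: [0.4, 1.2, 0.2]
gripper_width: 0.0003
time_s: 13.65
tcp_pos: [0.472, -0.0219, 0.1495]
orientation: [-180.0, -0.0, 179.4]
wrist_force: [-0.6, 0.2, -0.1]
gripper_width: 0.0002
time_s: 13.82
tcp_pos: [0.472, -0.022, 0.1475]
orientation: [-180.0, -0.0, 179.3]
wrist_force: [0.5, 0.0, 0.1]
gripper_width: 0.0003
```

```bash
R='no'; python3 -m crank '[{"x":0,"y":0,"z":0.002,"ax":0,"ay":0,"az":0,"gripper":0},{"x":0,"y":0,"z":0,"ax":0,"ay":0,"az":0,"gripper":0}]' | sed -n '2p;4p'
python3 -m crank '[{"x":0,"y":0,"z":0.002,"ax":0,"ay":0,"az":0,"gripper":0},{"x":0,"y":0,"z":0,"ax":0,"ay":0,"az":0,"gripper":0}]'| sed -n '2p;4p'
python3 -m crank '[{"x":0,"y":0,"z":0.002,"ax":0,"ay":0,"az":0,"gripper":0},{"x":0,"y":0,"z":0,"ax":0,"ay":0,"az":0,"gripper":0}]'| sed -n '2p;4p'
```

```text
tcp_pos: [0.472, -0.022, 0.1455]
wrist_force: [0.1, 0.2, -0.5]
tcp_pos: [0.472, -0.0219, 0.1435]
wrist_force: [0.7, -0.4, 0.1]
tcp_pos: [0.4721, -0.0219, 0.1415]
wrist_force: [-0.0, 0.3, -0.4]
```

Run:
```python
from bench import *
import cv2,numpy as np
f=capture("scene")["frame"][180:260,290:370,::-1];w=capture("wrist")["frame"][160:360,230:430,::-1]
cv2.imwrite("pics/z7.png",np.hstack([cv2.resize(cv2.convertScaleAbs(i,alpha=1.6,beta=20),(400,400),interpolation=cv2.INTER_CUBIC) for i in(f,w)]))
```

```text
(no output)
```

View pics/z7.png

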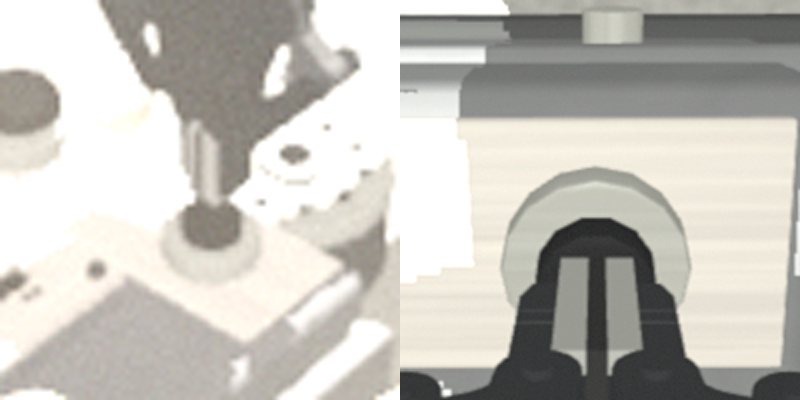

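The view shows the fingertips, at about (212,205) in the scene crop, centred sideways over the black button top at (212,222), and just above or touching it. The tips are evidently shorter than nominal. I'll continue down.

```bash
python3 -m crank '[{"x":0,"y":0,"z":0.002,"ax":0,"ay":0,"az":0,"gripper":0},{"x":0,"y":0,"z":0,"ax":0,"ay":0,"az":0,"gripper":0}]' | sed -n '2p;4p'
python3 -m crank '[{"x":0,"y":0,"z":0.002,"ax":0,"ay":0,"az":0,"gripper":0},{"x":0,"y":0,"z":0,"ax":0,"ay":0,"az":0,"gripper":0}]'| sed -n '2p;4p'
python3 -m crank '[{"x":0,"y":0,"z":0.002,"ax":0,"ay":0,"az":0,"gripper":0},{"x":0,"y":0,"z":0,"ax":0,"ay":0,"az":0,"gripper":0}]'| sed -n '2p;4p'
```

```text
tcp_pos: [0.4721, -0.0219, 0.1396]
wrist_force: [0.4, 0.9, 0.1]
tcp_pos: [0.4721, -0.0219, 0.1375]
wrist_force: [-0.4, -0.3, -0.2]
tcp_pos: [0.472, -0.0219, 0.1355]
wrist_force: [0.2, 0.3, -0.1]
```

```bash
python3 -m crank '[{"x":0,"y":0,"z":0.002,"ax":0,"ay":0,"az":0,"gripper":0},{"x":0,"y":0,"z":0,"ax":0,"ay":0,"az":0,"gripper":0}]' | sed -n '2p;4p'
python3 -m crank '[{"x":0,"y":0,"z":0.002,"ax":0,"ay":0,"az":0,"gripper":0},{"x":0,"y":0,"z":0,"ax":0,"ay":0,"az":0,"gripper":0}]'| sed -n '2p;4p'
python3 - <<'E'
from bench import *
import cv2,numpy as np
f=capture("scene")["frame"][180:260,290:370,::-1];w=capture("wrist")["frame"][160:360,230:430,::-1]
cv2.imwrite("pics/z8.png",np.hstack([cv2.resize(cv2.convertScaleAbs(i,alpha=1.6,beta=20),(400,400),interpolation=cv2.INTER_CUBIC) for i in(f,w)]))
E
```

```text
tcp_pos: [0.4721, -0.0219, 0.1335]
wrist_force: [-0.7, -0.6, 0.5]
tcp_pos: [0.4724, -0.0219, 0.1317]
wrist_force: [0.3, 0.1, 0.2]
```

View pics/z8.png

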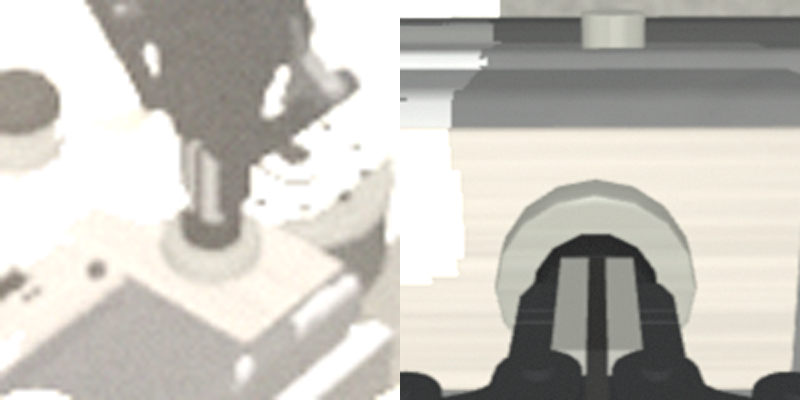

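The tips are now over the button face at about (212,220), still slightly above. The tip row in the wrist view (288) suggests they end about 7 mm behind the TCP if that face is the pads' back. I'll continue in small steps.

```bash
python3 -m crank '[{"x":0,"y":0,"z":0.002,"ax":0,"ay":0,"az":0,"gripper":0},{"x":0,"y":0,"z":0,"ax":0,"ay":0,"az":0,"gripper":0}]' | sed -n '2p;4p'
python3 -m crank '[{"x":0,"y":0,"z":0.002,"ax":0,"ay":0,"az":0,"gripper":0},{"x":0,"y":0,"z":0,"ax":0,"ay":0,"az":0,"gripper":0}]'| sed -n '2p;4p'
python3 -m crank '[{"x":0,"y":0,"z":0.001,"ax":0,"ay":0,"az":0,"gripper":0},{"x":0,"y":0,"z":0,"ax":0,"ay":0,"az":0,"gripper":0}]'| sed -n '2p;4p'
```

```text
tcp_pos: [0.4723, -0.022, 0.1298]
wrist_force: [-0.9, 0.6, 3.6]
tcp_pos: [0.4723, -0.0219, 0.1278]
wrist_force: [0.6, -0.2, 3.2]
tcp_pos: [0.4723, -0.0219, 0.1269]
wrist_force: [-0.4, -1.0, 5.0]
```

Contact at about TCP z 0.131. It needs 2–3 mm more.

```bash
python3 -m crank '[{"x":0,"y":0,"z":0.002,"ax":0,"ay":0,"az":0,"gripper":0},{"x":0,"y":0,"z":0,"ax":0,"ay":0,"az":0,"gripper":0}]'| sed -n '2p;4p'
python3 -m crank '[{"x":0,"y":0,"z":0.0015,"ax":0,"ay":0,"az":0,"gripper":0},{"x":0,"y":0,"z":0,"ax":0,"ay":0,"az":0,"gripper":0}]'| sed -n '2p;4p'
```

```text
tcp_pos: [0.4724, -0.0219, 0.1255]
wrist_force: [-1.6, 0.7, 8.4]
tcp_pos: [0.4724, -0.0219, 0.1253]
wrist_force: [-5.8, 0.6, 19.3]
```

The button is at its bottom: z stopped at 0.1253 and force rose to 19 N. Now I'll lift straight up and move clear.

```bash
python3 -m crank '[{"x":0,"y":0,"z":-0.01,"ax":0,"ay":0,"az":0,"gripper":0},{"x":0,"y":0,"z":-0.03,"ax":0,"ay":0,"az":0,"gripper":0},{"x":0,"y":0,"z":-0.04,"ax":0,"ay":0,"az":0,"gripper":0},{"x":0,"y":0,"z":-0.04,"ax":0,"ay":0,"az":0,"gripper":0},{"x":0,"y":0,"z":-0.04,"ax":0,"ay":0,"az":0,"gripper":0}]'
python3 -m crank '[{"x":0,"y":0.04,"z":0,"ax":0,"ay":0,"az":0,"gripper":0},{"x":0,"y":0.04,"z":0,"ax":0,"ay":0,"az":0,"gripper":0},{"x":0,"y":0.04,"z":0,"ax":0,"ay":0,"az":0,"gripper":0},{"x":0,"y":0.04,"z":0,"ax":0,"ay":0,"az":0,"gripper":0},{"x":0,"y":0.04,"z":0,"ax":0,"ay":0,"az":0,"gripper":0}]'
python3 -m crank '[{"x":0,"y":0,"z":0,"ax":0,"ay":0,"az":0,"gripper":0},{"x":0,"y":0,"z":0,"ax":0,"ay":0,"az":0,"gripper":0},{"x":0,"y":0,"z":0,"ax":0,"ay":0,"az":0,"gripper":0}]'
python3 - <<'E'
from bench import *
import cv2,numpy as np
L=[]
for n,(x,y) in(("top",(310,180)),("scene",(230,170))):
    f=capture(n)["frame"][y:y+120,x:x+130,::-1];L.append(cv2.resize(cv2.convertScaleAbs(f,alpha=1.3,beta=15),(400,369),interpolation=cv2.INTER_CUBIC))
cv2.imwrite("pics/z9.png",np.hstack(L))
from h import *
print("third px top",((px("top",knob(.255,.2))-[310,180])*3.077).round())
E
```

```text
time_s: 16.6
tcp_pos: [0.4716, -0.0219, 0.2844]
orientation: [-180.0, -0.1, 179.4]
wrist_force: [1.5, -0.3, 0.6]
gripper_width: -0.0001
time_s: 17.02
tcp_pos: [0.4741, 0.1797, 0.2828]
orientation: [-180.0, -0.0, 179.3]
wrist_force: [1.1, 0.6, -0.2]
gripper_width: 0.0002
time_s: 17.27
tcp_pos: [0.4743, 0.1773, 0.2825]
orientation: [-179.9, -0.1, 179.3]
wrist_force: [0.0, -1.2, -0.5]
gripper_width: 0.0001
third px top [262.  38.]
```

View pics/z9.png

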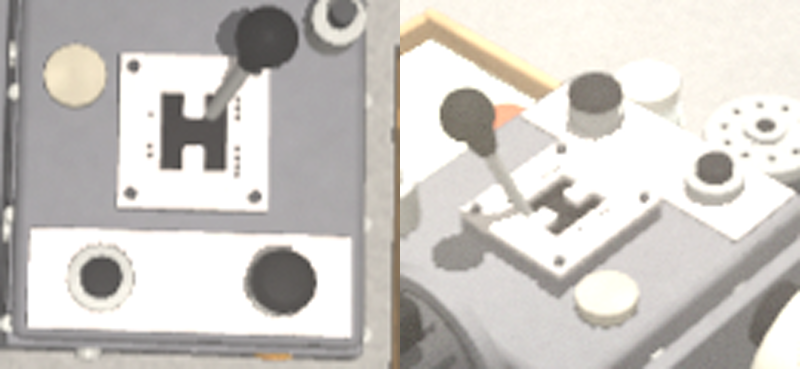

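The lever is in third: the knob is at (267,37) in the top crop against a predicted (262,38). The start button is up, and the stop button, disc and die are where they were. Handing in.

```bash
python3 -c "
from bench import *;print(finish_job())"
```

```text
the job is handed in; nothing more can be done
None
```

The mill is in third and the start button was pressed and sprang back. I handed the job in after about 17 s of robot time; the hand-in gives no verdict, so success rests on my own checks.

**What I did:** With closed fingers I pushed the lever forward to neutral, across to the right, and forward to the slot's end stop. I then pressed the start button to its bottom, lifted off and moved clear.

**Last checks:**
- **Lever:** in the top view the knob is within about 2 mm of the expected third place. During the last push the force rose to 10.7 N at the end of the slot.
- **Buttons:** the start button bottomed out at 19 N and looks fully up again. The stop button and the sample disc and die on the gearbox look untouched.
- **Robot:** it stands clear, with wrist force about zero. I did not look again at the things in the tray or the brush, but nothing came near them.

**What disagreed:**
- **Fingertips:** contact with the button showed the closed fingertips about 24 mm shorter than the stated 19 mm overhang. The first push therefore rode high on the knob, with about 13 N upward; I backed off and pushed again lower.
- **Cameras:** points seen in both the scene and top views differed by 3–8 mm at a given height. I used the top view and corrected the scene readings for that.
- **Picture count:** I viewed 11 pictures, one over the budget.

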